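# Switch on the block heater and hold the check probe in its guide hole

## Task

Switch the block heater on by flipping its toggle all the way over, and only then lift the check probe (steel rod with a round handle) out of its stand. Lower the probe upright into the heater's guide hole, without its touching the heater at all, until the dark ring 40 mm above its tip is level with the rim, and finish while still gripping it there, still and centred in the hole. Leave the other things on the bench where they are.

Things in the scene. Friction and masses are not known exactly. Their poses are not given: they have to be found in the camera images.
- heater: White block heater fixed to the bench left or right of the middle, yaw within 0.35 rad: 140 (x) x 200 (y) x 70 mm high, origin at the centre of its underside, z up, dark display on its -x face. On top: aluminium guide collar (44 mm across, rim 80 mm above the bench) at (0, -40) mm; dark toggle at (0, +65) mm on a 36 x 44 mm plate 6 mm high. The small dark discs on top are only printed.
- bore (a point): Centre of the guide hole's mouth, level with the collar's rim, axes as the heater's (z up, the hole's axis). The hole is round, 22 mm in diameter, upright, and closed 65 mm below the rim.
- switch (a joint): Toggle angle about the heater's +y axis through point switch_pivot, rad: 0 (start, up to 0.08) = off, leaning 0.5 rad from upright to the heater's -x side; 1.0 = on, leaning 0.5 rad to +x. It is top-heavy and rests at either end: pushed past upright (0.5) with about 1 N at the paddle, it falls over to the stop by itself and stays.
- switch_pivot (a point): Pivot point of the toggle, 78 mm above the bench (8 mm above the housing's top), axes as the heater's.
- switch_tip (a point): Top of the toggle, 52 mm from the pivot along the toggle. The top 24 mm of it is a dark steel paddle, 26 mm wide along the heater's y and 10 mm thick; below that a steel stem of 8 mm diameter.
- stand: Grey block, 60 x 60 x 80 mm high, on a thin 80 x 80 mm dark foot, fixed to the bench; origin at the centre of its underside, z up. A round upright socket of 10 mm diameter in the middle of its top, 65 mm deep, holds the probe. It stands on the other side of the bench from the heater.
- probe: Loose check probe, about 0.1 kg, 195 mm long, upright in the stand (tip 15 mm above the bench). Origin at the tip, z up along the rod: steel rod of 8 mm diameter from 0 to 120 mm (dark ring at 40 mm; 15 mm neck at 114 to 120 mm, look only), then a black round handle of 24 mm diameter from 120 to 195 mm with a steel band.
- probe_tip (a point): Lower end of the probe's rod, on its axis.
- probe_grip (a point): Point on the handle's axis 157 mm above the tip, a good height to grip.
- bottle: Bystander: amber bottle, 54 mm in diameter, 120 mm high, about 115 mm beyond the probe's stand; origin at its underside.
- beaker: Bystander: clear beaker, 60 mm across, 75 mm high, at the left; origin at its underside.
- tube_rack: Bystander: grey tube rack, 100 x 45 x 40 mm (three capped tubes rise to 62 mm), between heater and stand; origin at its underside.
- tip_box: Bystander: grey box with clear lid, 120 x 80 x 57 mm, at the right; origin at its underside.
- well_plate: Bystander: flat white plate with grey dots, 85 x 127 x 14 mm, beyond the tube rack; origin at its underside.
- marker: Bystander: black marker lying near the robot, 130 x 13 x 13 mm; origin at its underside.

How it is judged:
By the outcome, as a careful person would: the job done as asked, in the order asked, and still so for the second after the job is handed in, while the arm keeps its last pose, push and grip.
It also fails if it takes over 61 s, if anything falls off the work surface, if the arm or the gripper's body presses on something with over 40 N, if the wrist force passes 120 N, or if a joint passes its speed limit or range.

## Robot

A 6-joint arm with a two-finger parallel gripper is mounted at the origin on the work surface. World frame = base frame: x ahead of the robot, y to its left, z up, the work surface at z = 0. Lengths are in m, angles in rad, forces in N, time in s.
With the tool pointing down it reaches from about 0.225 to 0.875 m from the base axis. Payload 3.4 kg.
Tool frame: the origin (TCP) lies between the finger pads; the fingertips stand 11 mm ahead of it and the grasp point (between the pads) lies 8 mm behind it; z points along the fingers, y is the direction in which the jaws open and shut (so a half turn about z gives the same grasp; the last joint's range is limited). The gripper opens to 85 mm and grips with 20 to 120 N. Pads are 22 mm wide; open, the fingers measure 114 mm over their backs; the gripper's body (76 mm by 85 mm) begins 54 mm behind the grasp point. The pads swing forward as they close: fully open they stand 13 mm farther back than shut.
Start: joints at [-1.409, 0.276, 1.505, -0, 1.361, -0.121], TCP at [0.16, -0.552, 0.242] pointing down, gripper open.
Joint ranges: [-2.89, 2.89], [-0.75, 2.08], [0.22, 2.7], [-1.18, 4.32], [0.11, 2.71], [-2.7, 2.7]. Speed limits (rad/s): [2.57, 2.57, 3.14, 3.14, 3.14, 3.14].

## Interface

Orientations are given as a unit quaternion [w, x, y, z].
In Python, from rig import manip gives the robot as it stands. The module is installed in compiled form; this text tells all that it offers.
- The arm moves only by the tool move_arm, never from a script. Its argument "series" is a list that holds one entry, the list of rows, each a list of 7 numbers: the shift along the world's x, y, z in m, then the turn, a rotation vector about the world's x, y, z in rad, then the finger opening in m, from 0 to 0.0854. A call has 1 to 20 rows; each row shifts and turns the commanded pose from where the row before left it; what a row does not reach is not made up. A row lasts 1/12 s, in which the tool goes at most 41.7 mm and 7.16 degrees, less where a joint would pass 70% of its speed; a pose out of reach is approached as far as the arm can. A call with a gripper value outside its range is refused whole. The fingers move at their own pace and stop on an object; "newtons" is the grip in N (left out, the last holds). Time passes only in rows, so rows that do not move let the fingers close. It gives the time, the measured TCP pose, the force and the opening at its end, in the units of the state.
- manip.get_state(): the state, without advancing time (a new reading comes with each control period).
- manip.get_image(name): name is "side" or "top"; returns a dict with "color" (420x560x3 uint8, red, green, blue), "fx", "fy", "cx", "cy" (pixels), "k1" (the pictures are not rectified: a ray, as slopes to the right and down, at radius r is drawn at 1 + k1 r^2 times it, then the intrinsics apply), "R" (3x3) and "t" (3): a world point X has camera coordinates R X + t. Camera axes: x right, y down, z forward; pixel columns grow to the right and rows downward; lengths in m; the calibration is good to about 2 mm. A picture is of the moment at which its call begins. There is no depth.
- manip.sign_off(): hands the job in, once; it reports no verdict.
The state is a dict: "clock": time; "qpos": joint angles; "qd": joint speeds; "effort": joint torques, N m; "position": TCP position; "ee_rot": TCP orientation; "contact_force": force on the tool from outside, world axes, zero at the start; "moment": the same for the moment, N m; "width": finger opening in m.
Only numpy, scipy, OpenCV 4.12 (cv2) and the standard library are available. Lean on these libraries where they do the work, as an engineer would, in place of code of your own. Each camera call takes 0.05 s, during which the arm holds its last target.

## Working session

There is one attempt and no reset: what is moved stays moved. The work goes in short steps, Python scripts to look and compute and a tool call to move; the robot and the scene stay as the last step left them, time stands still between calls to the robot, and variables do not carry over. Pictures are saved under pics/ and viewed, and the job is handed in when it is done.

Besides the shell and the picture viewer there is one more tool, called after "Request:" as a command line: name --argument value ..., lists and objects as JSON in quotes. move_arm: Moves the arm, as the interface text tells. Its arguments: {"type":"object","properties":{"series":{"type":"array"},"newtons":{"type":"number"}},"required":["series"]}

```bash
mkdir -p pics; python3 - <<'E'
from rig import manip
import cv2,pickle
s=manip.get_state();print({k:(v.tolist() if hasattr(v,'tolist') else v) for k,v in s.items()})
d={}
for n in("side","top"):
    i=manip.get_image(n);d[n]=i
    cv2.imwrite(f"pics/{n}0.png",i["color"][:,:,::-1])
    print(n,{k:i[k] for k in i if k!="color"})
pickle.dump(d,open("im0.pkl","wb"))
E
```

```text
{'clock': 0.0, 'qpos': [-1.4090072294350213, 0.27658422857071707, 1.5061418631601375, 1.326703176713825e-05, 1.3606850009981175, -0.12097519362958013], 'qd': [-0.0017715645543958185, -0.00018472560647775937, 0.0013862508975025153, 0.00013412866195152735, -0.0008920161494050897, 0.0002988041543914986], 'effort': [-0.0005392980892793275, -41.67740821838379, -24.580492973327637, -0.00023138371943787206, 0.011122205760329962, -1.2375800224617706e-05], 'position': [0.1603619294510768, -0.5516563694970156, 0.24144234794327646], 'ee_rot': [-0.0009091624893522164, 0.9900219681201281, 0.14091016967372288, -1.2068091211446641e-05], 'contact_force': [-0.15516567737873224, -0.0553740326808469, 0.26822336817688014], 'moment': [0.005535317884543189, -0.012446789549446679, -0.007839800991856863], 'width': 0.08559972712284668}
side {'fx': 527.3568917185596, 'fy': 527.3568917185596, 'cx': 278.1253909256093, 'cy': 210.71793009743, 'k1': 0.04623530489609911, 'R': array([[ 0.97604282, -0.2175705 , -0.00187085],
       [-0.11953185, -0.52900736, -0.84015674],
       [ 0.18180363,  0.82025258, -0.54234044]]), 't': array([-0.55234799,  0.15835534,  1.56634731])}
top {'fx': 380.30979800633787, 'fy': 380.30979800633787, 'cx': 280.83100084316766, 'cy': 210.76364591514158, 'k1': -0.10197108063385882, 'R': array([[ 0.01425001, -0.99969857,  0.01999265],
       [-0.99477285, -0.01619607, -0.10081994],
       [ 0.10111335, -0.01845146, -0.99470379]]), 't': array([-0.0190426 ,  0.58924655,  1.13678395])}
```

```bash
ls -la . pics
```

```text
.:
total 1392
drwxr-xr-x  3 agent agent    4096 Dec  6 22:17 .
drwxr-xr-x 23 root  root     4096 Dec  6 22:17 ..
-rw-r--r--  1 agent agent 1411938 Dec  6 22:17 im0.pkl
drwxr-xr-x  2 agent agent    4096 Dec  6 22:17 pics

pics:
total 596
drwxr-xr-x 2 agent agent   4096 Dec  6 22:17 .
drwxr-xr-x 3 agent agent   4096 Dec  6 22:17 ..
-rw-r--r-- 1 agent agent 321013 Dec  6 22:17 side0.png
-rw-r--r-- 1 agent agent 275664 Dec  6 22:17 top0.png
```

View pics/side0.png

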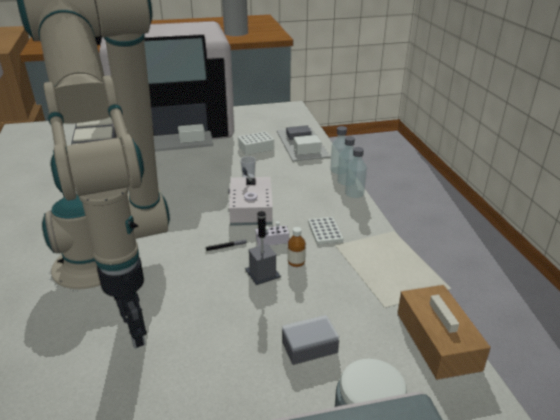

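View pics/top0.png

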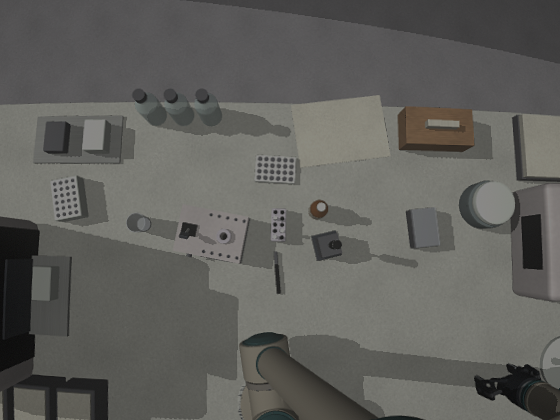

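The side view shows the heater at about (250,200), the probe in its stand at (262,245) and the bottle at (297,250). In the top view the heater is at (215,237), with the toggle at (188,231) and the collar at (225,236). The stand is at (326,245), and the gripper is far off at (510,380). Next I'll zoom in.

```bash
cat > h.py <<'E'
import numpy as np,cv2,pickle
def proj(c,X):
    X=np.atleast_2d(X);p=X@np.array(c["R"]).T+c["t"];s=p[:,:2]/p[:,2:];r2=(s**2).sum(1,keepdims=True)
    s=s*(1+c["k1"]*r2);return s*[c["fx"],c["fy"]]+[c["cx"],c["cy"]]
def ray(c,u):
    # returns origin, dir world
    from scipy.optimize import brentq
    d=(np.array(u,float)-[c["cx"],c["cy"]])/[c["fx"],c["fy"]]
    s=d.copy()
    for _ in range(30): s=d/(1+c["k1"]*(s@s))
    R=np.array(c["R"]);o=-R.T@c["t"];return o,R.T@np.array([s[0],s[1],1])
def atz(c,u,z):
    o,v=ray(c,u);return o+v*(z-o[2])/v[2]
def crop(im,x0,y0,w,h,k,name,grid=10):
    c=cv2.resize(im[y0:y0+h,x0:x0+w,::-1],None,fx=k,fy=k,interpolation=cv2.INTER_CUBIC)
    for x in range((x0+grid-1)//grid*grid,x0+w,grid):
        cv2.putText(c,str(x),((x-x0)*k,8),0,.3,(0,0,255),1);cv2.line(c,((x-x0)*k+k//2,10),((x-x0)*k+k//2,14),(0,0,255),1)
    for y in range((y0+grid-1)//grid*grid,y0+h,grid):
        cv2.putText(c,str(y),(0,(y-y0)*k+k//2),0,.3,(0,0,255),1);cv2.line(c,(20,(y-y0)*k+k//2),(24,(y-y0)*k+k//2),(0,0,255),1)
    cv2.imwrite(name,c)
E
python3 - <<'E'
from h import *
d=pickle.load(open("im0.pkl","rb"))
crop(d["top"]["color"],170,190,95,75,8,"pics/tz1.png")
crop(d["top"]["color"],260,190,95,75,8,"pics/tz2.png")
crop(d["side"]["color"],215,160,80,70,8,"pics/sz1.png")
crop(d["side"]["color"],235,205,80,75,8,"pics/sz2.png")
E
```

```text
(no output)
```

View pics/tz1.png

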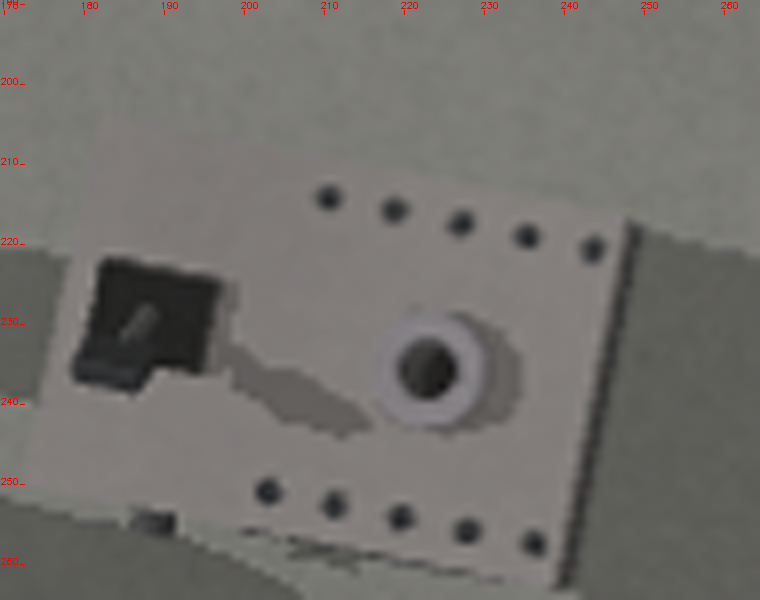

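View pics/tz2.png

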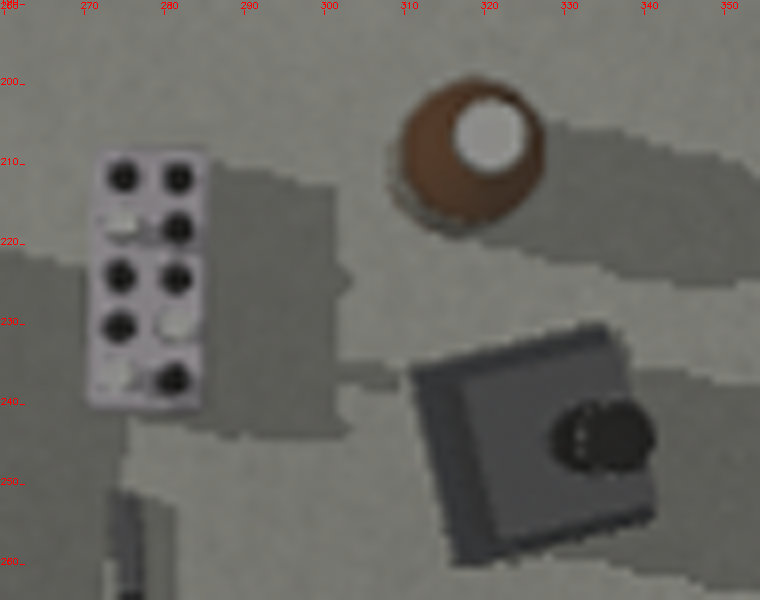

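View pics/sz1.png

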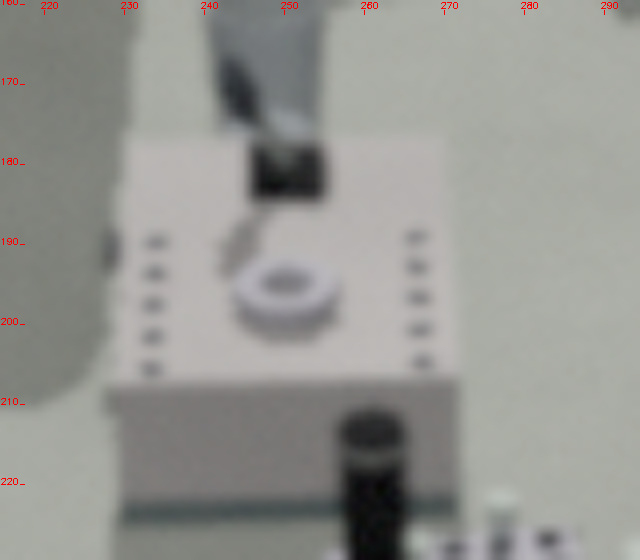

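View pics/sz2.png

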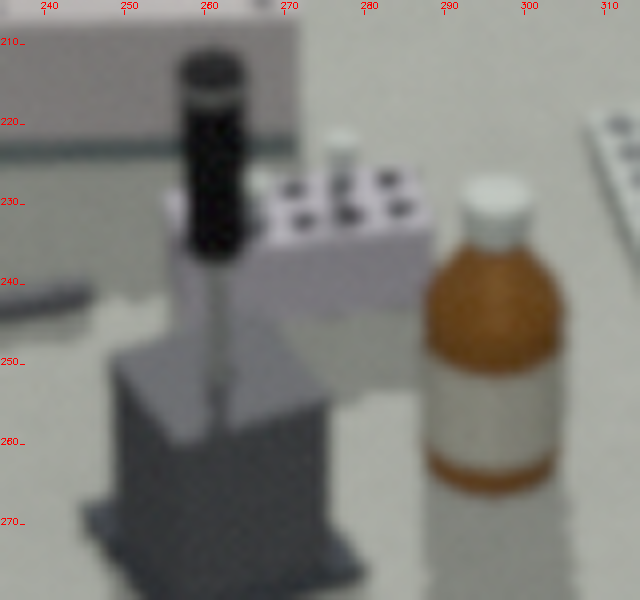

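```bash
cat > fit.py <<'E'
from h import *
from scipy.optimize import least_squares
d=pickle.load(open("im0.pkl","rb"))
T=lambda a,b,x0=170,y0=190:(x0+a/8-.5,y0+b/8-.5)
obs=[]
for p,u in [((0,-.04,.08),T(428,370)),((.07,-.1,.07),T(630,215)),((-.07,-.1,.07),T(562,585)),((.07,.1,.07),T(88,110)),((-.07,.1,.07),T(20,493))]: obs.append(("top",p,u))
S=lambda a,b:T(a,b,215,160)
for p,u in [((0,-.04,.08),S(288,283)),((-.07,-.1,.07),S(110,383)),((.07,-.1,.07),S(457,378)),((-.07,.1,.07),S(125,135)),((.07,.1,.07),S(447,137))]: obs.append(("side",p,u))
def W(q,p):
    c,s=np.cos(q[2]),np.sin(q[2]);return np.array([q[0]+c*p[0]-s*p[1],q[1]+s*p[0]+c*p[1],p[2]])
for sel in (("top",),("side",),("top","side")):
    f=lambda q:np.concatenate([(proj(d[n],W(q,p))[0]-u)*(.35 if n=="top" else .35) for n,p,u in obs if n in sel])
    r=least_squares(f,[.55,.18,-.17],loss="soft_l1");q=r.x
    print(sel,q.round(4),"bore",W(q,(0,-.04,.08)).round(4),(r.fun/.35).round(1))
    print(" piv",W(q,(0,.065,.078)).round(4),"tip off",W(q,(-.052*np.sin(.5),.065,.078+.052*np.cos(.5))).round(4),proj(d["top"],W(q,(-.052*np.sin(.5),.065,.078+.052*np.cos(.5)))))
print("bore rays",atz(d["top"],T(428,370),.08),atz(d["side"],S(288,283),.08))
# probe
print("probe top z=.21",atz(d["top"],T(620,436,260),.21),atz(d["side"],T(212,72,235,205),.21))
# rod entry in stand z=.08 in side
print("rod at stand",atz(d["side"],T(215,425,235,205),.08))
print("stand top corners side",[atz(d["side"],T(a,b,235,205),.08)[:2].round(4) for a,b in [(110,357),(175,447),(330,400),(265,310)]])
print("stand top corners top",[atz(d["top"],T(a,b,260),.08)[:2].round(4) for a,b in [(462,382),(497,543),(655,508),(625,345)]])
print("bottle",atz(d["top"],T(490,135,260),.12),atz(d["side"],T(497,195,235,205),.12))
print("rack",[atz(d["top"],T(a,b,260),.04)[:2].round(3) for a,b in[(97,150),(210,150),(90,405),(203,408)]])
E
python3 fit.py
```

```text
('top',) [ 0.5153  0.1983 -0.1575] bore [0.509  0.1588 0.08  ] [-0.1 -0.2 -0.6 -0.5 -0.6  0.2  1.1  1.   0.4 -0.3]
 piv [0.5255 0.2625 0.078 ] tip off [0.5009 0.2664 0.1236] [[182.57202797 237.20478644]]
('side',) [ 0.5135  0.1973 -0.1826] bore [0.5062 0.158  0.08  ] [-0.4 -0.2 -0.   0.1  0.1 -0.2  0.5  0.7 -0.1 -0.3]
 piv [0.5253 0.2612 0.078 ] tip off [0.5007 0.2658 0.1236] [[182.80678742 237.25480355]]
('top', 'side') [ 0.5145  0.1982 -0.1671] bore [0.5079 0.1588 0.08  ] [-0.1  0.2 -0.4  0.1 -0.9  0.7  1.4  1.   0.3 -0.4  0.  -0.3  0.7  0.1
  0.8 -0.6  0.3  0.7 -0.4 -0.6]
 piv [0.5253 0.2623 0.078 ] tip off [0.5007 0.2664 0.1236] [[182.56775545 237.25473476]]
bore rays [0.50842318 0.15845879 0.08      ] [0.50740775 0.15664622 0.08      ]
probe top z=.21 [ 0.4871979  -0.15312283  0.21      ] [ 0.48421601 -0.15765578  0.21      ]
rod at stand [ 0.47811073 -0.18131917  0.08      ]
stand top corners side [array([ 0.4493, -0.1348]), array([ 0.4624, -0.1903]), array([ 0.52  , -0.1763]), array([ 0.5085, -0.1195])]
stand top corners top [array([ 0.5083, -0.1168]), array([ 0.4498, -0.1299]), array([ 0.4632, -0.1879]), array([ 0.5226, -0.1767])]
bottle [ 0.59470212 -0.12167522  0.12      ] [ 0.59283495 -0.12332067  0.12      ]
rack [array([0.596, 0.018]), array([ 0.596, -0.025]), array([0.499, 0.019]), array([ 0.498, -0.023])]
```

The top and side fits agree to about 2 mm. The bore is at about (0.508, 0.158), the toggle pivot at (0.525, 0.262), the heater yaw is about -0.167 and the probe is at about (0.486, -0.154). I'll carry the shut fingers high to the toggle's -x side.

Request:
move_arm --series '[[[0,0,0.03,0,0,0,0],[0,0,0.03,0,0,0,0],[0.012,0.033,0,0,0,-0.05,0],[0.012,0.033,0,0,0,-0.05,0],[0.012,0.033,0,0,0,-0.05,0],[0.012,0.033,0,0,0,-0.05,0],[0.012,0.033,0,0,0,-0.05,0],[0.012,0.033,0,0,0,-0.05,0],[0.012,0.033,0,0,0,-0.05,0],[0.012,0.033,0,0,0,-0.05,0],[0.012,0.033,0,0,0,-0.05,0],[0.012,0.033,0,0,0,0,0],[0.012,0.033,0,0,0,0,0],[0.012,0.033,0,0,0,0,0],[0.012,0.033,0,0,0,0,0],[0.012,0.033,0,0,0,0,0],[0.012,0.033,0,0,0,0,0],[0.012,0.033,0,0,0,0,0],[0.012,0.033,0,0,0,0,0],[0.012,0.033,0,0,0,0,0]]]' --newtons 30

```text
clock: 1.77
position: [0.3763, 0.0437, 0.3022]
ee_rot: [0.0, 0.997, -0.083, 0.0]
contact_force: [-0.3, -0.2, -0.7]
width: 0.0002
```

Request:
move_arm --series '[[[0.0115,0.033,0,0,0,0,0],[0.0115,0.033,0,0,0,0,0],[0.0115,0.033,0,0,0,0,0],[0.0115,0.033,0,0,0,0,0],[0.0115,0.033,0,0,0,0,0],[0.0115,0.033,0,0,0,0,0],[0.011,0.032,0,0,0,0,0],[0,0,-0.03,0,0,0,0],[0,0,-0.03,0,0,0,0],[0,0,-0.03,0,0,0,0],[0,0,-0.03,0,0,0,0],[0,0,-0.03,0,0,0,0],[0,0,0,0,0,0,0],[0,0,0,0,0,0,0]]]'

```text
clock: 2.93
position: [0.4553, 0.2713, 0.1511]
ee_rot: [0.001, 0.997, -0.083, -0.002]
contact_force: [1.1, 0.8, -0.1]
width: -0.0001
```

```bash
python3 - <<'E'
from h import *
from rig import manip
s=manip.get_state();print(s["position"],s["qpos"],s["contact_force"])
for n,b in(("top",(160,190,95,75)),("side",(205,130,90,75))):
    i=manip.get_image(n);crop(i["color"],*b,8,f"pics/{n}1.png")
E
```

```text
[0.45533011 0.27132363 0.15106785] [ 4.06133783e-01  2.80033501e-01  1.74035316e+00 -9.44817570e-05
  1.12563172e+00  2.14415890e+00] [ 1.08168441  0.7911267  -0.13099607]
```

View pics/top1.png

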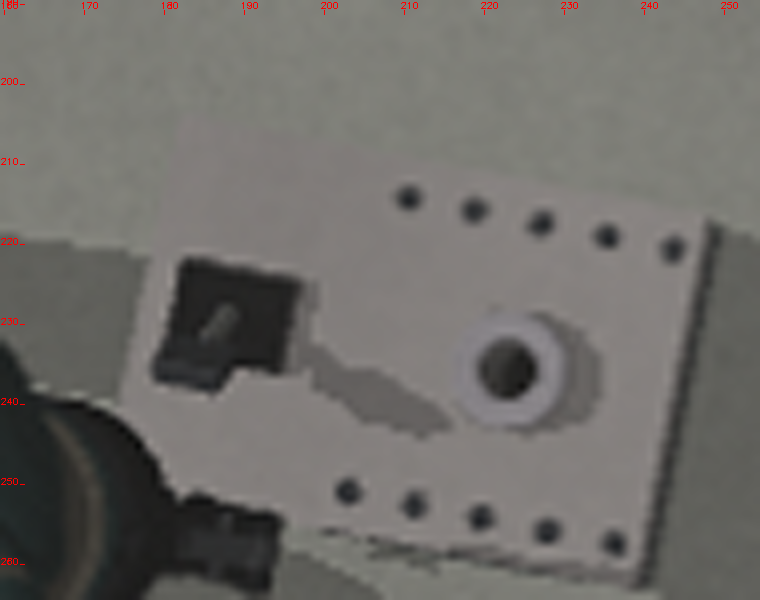

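View pics/side1.png

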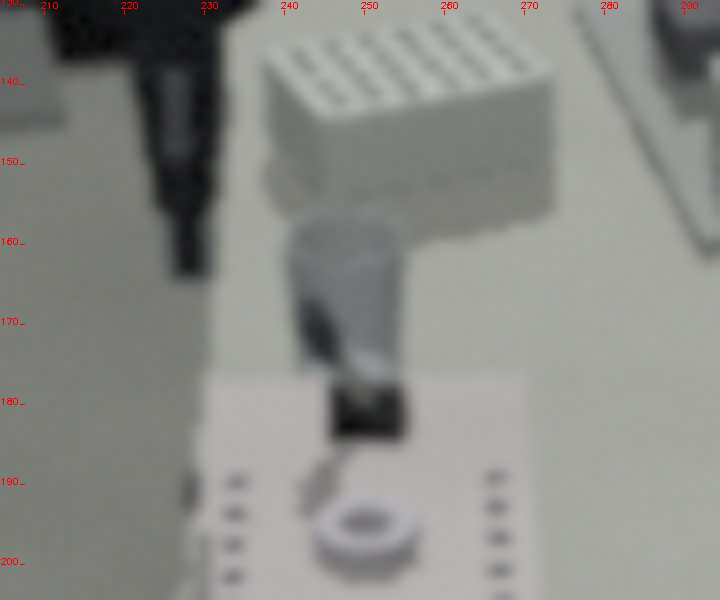

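The fingers (top view about (188,258)) are on the toggle's -x side and lined up with the paddle at (182,236). I'll lower, push and back off.

Request:
move_arm --series '[[[0,0,-0.02,0,0,0,0],[0,0,-0.02,0,0,0,0],[0,0.001,0,0,0,0,0],[0.008,-0.0013,0,0,0,0,0],[0.008,-0.0013,0,0,0,0,0],[0.008,-0.0013,0,0,0,0,0],[0.008,-0.0013,0,0,0,0,0],[0.008,-0.0013,0,0,0,0,0],[0.008,-0.0013,0,0,0,0,0],[0.008,-0.0013,0,0,0,0,0],[0.008,-0.0013,0,0,0,0,0],[0.003,-0.0005,0,0,0,0,0],[0,0,0,0,0,0,0],[0,0,0,0,0,0,0],[0,0,0,0,0,0,0],[-0.02,0.003,0,0,0,0,0],[-0.02,0.003,0,0,0,0,0],[-0.01,0.0015,0.02,0,0,0,0],[0,0,0.02,0,0,0,0],[0,0,0,0,0,0,0]]]'

```text
clock: 4.7
position: [0.4744, 0.2706, 0.1559]
ee_rot: [-0.002, 0.997, -0.083, 0.003]
contact_force: [1.5, 0.8, -0.3]
width: 0.0005
```

```bash
python3 - <<'E'
from h import *
from rig import manip
s=manip.get_state();print(s["position"],s["contact_force"])
for n,b in(("top",(160,190,95,75)),("side",(205,130,90,75))):
    i=manip.get_image(n);crop(i["color"],*b,8,f"pics/{n}2.png")
E
```

```text
[0.4743602 0.2705997 0.1558773] [ 1.46133081  0.76335059 -0.32528317]
```

View pics/top2.png

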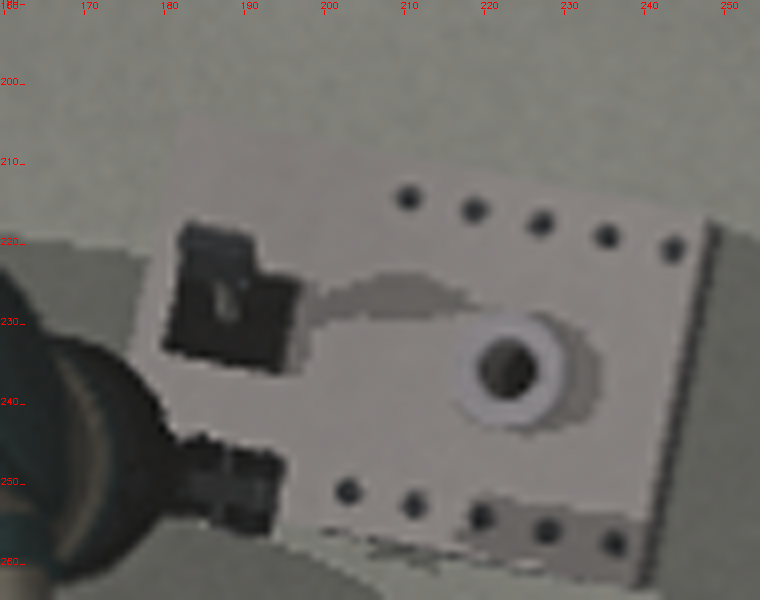

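View pics/side2.png

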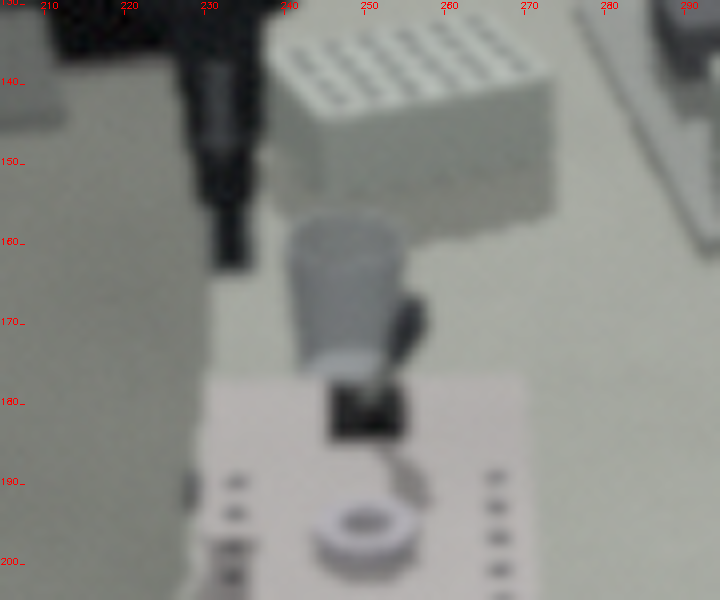

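The toggle is over: its paddle is now at (187,220) in the top view and (255,168) in the side view, mirrored from before. Now to the probe, opening on the way.

Request:
move_arm --series '[[[0,0,0.035,0,0,0,0],[0,0,0.035,0,0,0,0],[0,0,0.035,0,0,0,0.085],[0,0,0.035,0,0,0,0.085],[0.001,-0.035,0,0,0,0,0.085],[0.001,-0.035,0,0,0,0,0.085],[0.001,-0.035,0,0,0,0,0.085],[0.001,-0.035,0,0,0,0,0.085],[0.001,-0.035,0,0,0,0,0.085],[0.001,-0.035,0,0,0,0,0.085],[0.001,-0.035,0,0,0,0,0.085],[0.001,-0.035,0,0,0,0,0.085],[0.001,-0.035,0,0,0,0,0.085],[0.001,-0.035,0,0,0,0,0.085],[0.001,-0.035,0,0,0,0,0.085],[0.001,-0.035,0,0,0,0,0.085],[0,-0.005,0,0,0,0,0.085],[0,0,0,0,0,0,0.085],[0,0,0,0,0,0,0.085]]]'

```text
clock: 6.38
position: [0.485, -0.1552, 0.2912]
ee_rot: [-0.001, 0.996, -0.084, -0.001]
contact_force: [0.3, 0.1, -0.7]
width: 0.0852
```

```bash
python3 - <<'E'
from h import *
from rig import manip
s=manip.get_state();print(s["position"],s["qpos"],s["contact_force"],s["width"])
d={}
for n,b in(("top",(290,200,95,75)),("side",(215,160,95,75))):
    i=manip.get_image(n);crop(i["color"],*b,8,f"pics/{n}3.png");d[n]=i
pickle.dump(d,open("im3.pkl","wb"))
E
```

```text
[ 0.48498879 -0.15520961  0.29117211] [-4.47069726e-01  1.52568830e-01  1.54831410e+00  9.05688884e-04
  1.44349100e+00  1.29197890e+00] [ 0.34786618  0.12477763 -0.7009366 ] 0.08519003471041865
```

View pics/top3.png

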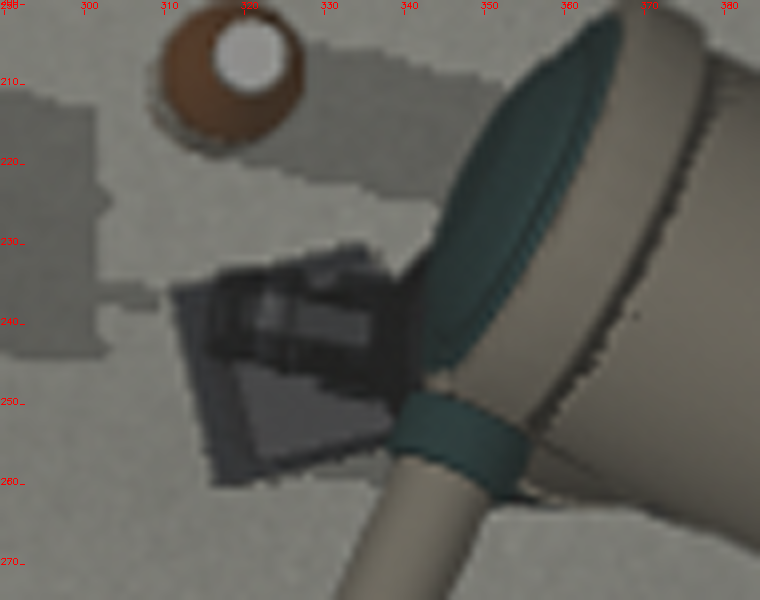

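View pics/side3.png

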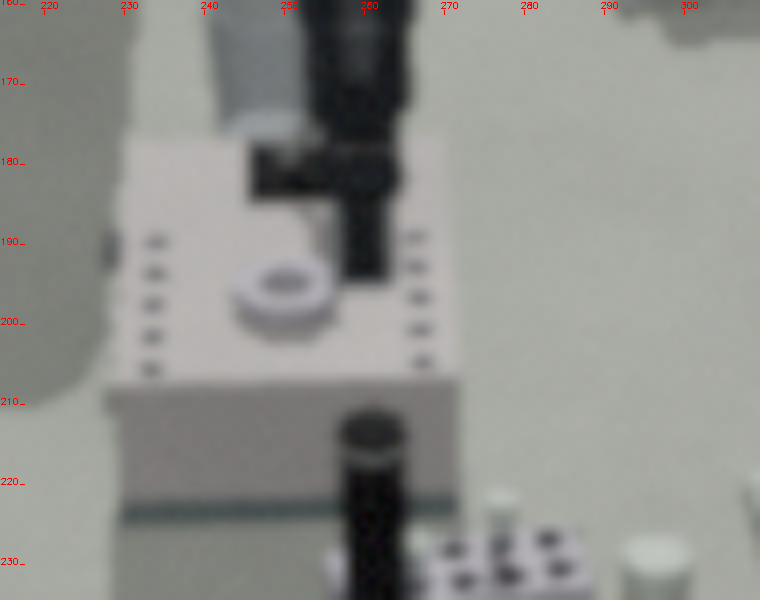

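```bash
python3 - <<'E'
from h import *
d=pickle.load(open("im3.pkl","rb"));s=d["side"];t=d["top"]
p=np.array([.485,-.1552,.291]);j=np.array([.166,.986,0])
for k in(-.057,-.0426,.0426,.057): print(k,[proj(c,p+k*j+[0,0,.002])[0].round(1) for c in(s,t)])
print("probe top proj",[proj(c,[.486,-.154,.21])[0].round(1) for c in(s,t)])
print("probe col side px of TCP at handle top z", proj(s,[.485,-.1552,.21])[0])
# toggle tips on/off
q=(.5145,.1982,-.1671)
for a in(0,.25,.5,.75,1.0):
    x=.052*np.sin(a-.5);z=.078+.052*np.cos(a-.5);c,S=np.cos(q[2]),np.sin(q[2])
    X=np.array([q[0]+c*x-S*.065,q[1]+S*x+c*.065,z]);print(a,proj(s,X)[0].round(1),proj(t,X)[0].round(1))
E
```

```text
-0.057 [array([261. , 197.6]), array([367.1, 248.7])]
-0.0426 [array([260.9, 194.6]), array([361.2, 247.6])]
0.0426 [array([260.1, 178.1]), array([326.1, 241.2])]
0.057 [array([260. , 175.5]), array([320.1, 240.1])]
probe top proj [array([261.4, 212.7]), array([337.3, 244.5])]
probe col side px of TCP at handle top z [261.11231385 212.97601411]
0 [242.6 168. ] [182.6 237.3]
0.25 [246.1 166.7] [183. 233.]
0.5 [249.8 166.2] [183.8 228.4]
0.75 [253.6 166.5] [184.9 223.9]
1.0 [257.1 167.7] [186.1 219.8]
```

Toggle confirmed on: the paddle top matches the 1.0 prediction within about 1 px. In the side view the finger column is 260.1 against 261.0 for the handle, so I shift +2 mm in x, descend and grip.

Request:
move_arm --series '[[[0.002,0.001,0,0,0,0,0.085],[0,0,-0.025,0,0,0,0.085],[0,0,-0.025,0,0,0,0.085],[0,0,-0.025,0,0,0,0.085],[0,0,-0.025,0,0,0,0.085],[0,0,-0.017,0,0,0,0.085],[0,0,-0.01,0,0,0,0.085],[0,0,0,0,0,0,0.085],[0,0,0,0,0,0,0.085]]]' --newtons 30

```text
clock: 7.23
position: [0.4878, -0.154, 0.1656]
ee_rot: [0.0, 0.997, -0.083, 0.0]
contact_force: [0.5, 0.4, 0.1]
width: 0.0849
```

```bash
python3 - <<'E'
from h import *
from rig import manip
s=manip.get_state();print(s["position"],s["contact_force"],s["width"])
for n,b in(("side",(215,190,95,75)),("top",(290,200,95,75))):
    i=manip.get_image(n);crop(i["color"],*b,8,f"pics/{n}4.png")
E
```

```text
[ 0.48784348 -0.15396953  0.1656323 ] [0.4925366  0.40169062 0.14477579] 0.08489436381298977
```

View pics/side4.png

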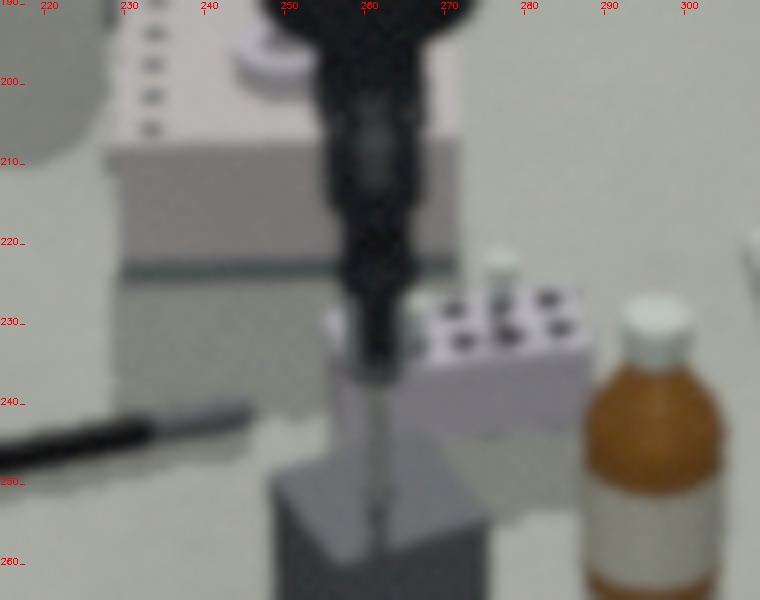

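View pics/top4.png

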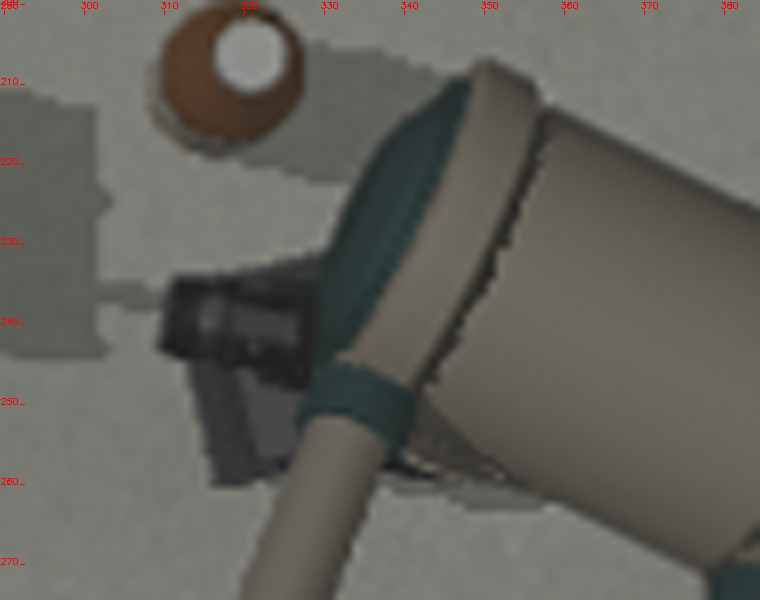

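In the side view the finger column and the rod are both at about 261.5, so they are aligned. Closing.

Request:
move_arm --series '[[[0,0,-0.001,0,0,0,0.05],[0,0,0,0,0,0,0.035],[0,0,0,0,0,0,0.03],[0,0,0,0,0,0,0.028],[0,0,0,0,0,0,0.024],[0,0,0,0,0,0,0.01],[0,0,0,0,0,0,0.01],[0,0,0,0,0,0,0.01],[0,0,0,0,0,0,0.01],[0,0,0,0,0,0,0.01],[0,0,0,0,0,0,0.01]]]' --newtons 30

```text
clock: 8.25
position: [0.4877, -0.1544, 0.1646]
ee_rot: [-0.0, 0.997, -0.084, 0.0]
contact_force: [0.1, 2.3, 4.9]
width: 0.0233
```

Request:
move_arm --series '[[[0,-0.0004,0.003,0,0,0,0.01],[0,0,0.006,0,0,0,0.01],[0,0,0.01,0,0,0,0.01],[0,0,0.01,0,0,0,0.01],[0,0,0.01,0,0,0,0.01],[0,0,0.01,0,0,0,0.01],[0,0,0.01,0,0,0,0.01],[0,0,0.01,0,0,0,0.01],[0,0,0.01,0,0,0,0.01],[0,0,0.01,0,0,0,0.01],[0,0,0.01,0,0,0,0.01],[0,0,0.01,0,0,0,0.01],[0,0,0.005,0,0,0,0.01],[0,0,0,0,0,0,0.01],[0,0,0,0,0,0,0.01],[0,0,0,0,0,0,0.01]]]'

```text
clock: 9.58
position: [0.4871, -0.1549, 0.2778]
ee_rot: [-0.0, 0.997, -0.083, -0.001]
contact_force: [0.7, -1.1, -1.6]
width: 0.0231
```

```bash
python3 - <<'E'
from h import *
from rig import manip
s=manip.get_state();print(s["position"],s["ee_rot"],s["contact_force"],s["width"])
d={}
for n,b in(("side",(215,180,95,75)),("top",(290,200,95,75))):
    i=manip.get_image(n);crop(i["color"],*b,8,f"pics/{n}5.png");d[n]=i
pickle.dump(d,open("im5.pkl","wb"))
E
```

```text
[ 0.48709722 -0.15485413  0.27775037] [-1.40011927e-04  9.96509197e-01 -8.34805762e-02 -6.28115828e-04] [ 0.67161217 -1.05344949 -1.62912239] 0.023113383117907907
```

View pics/side5.png

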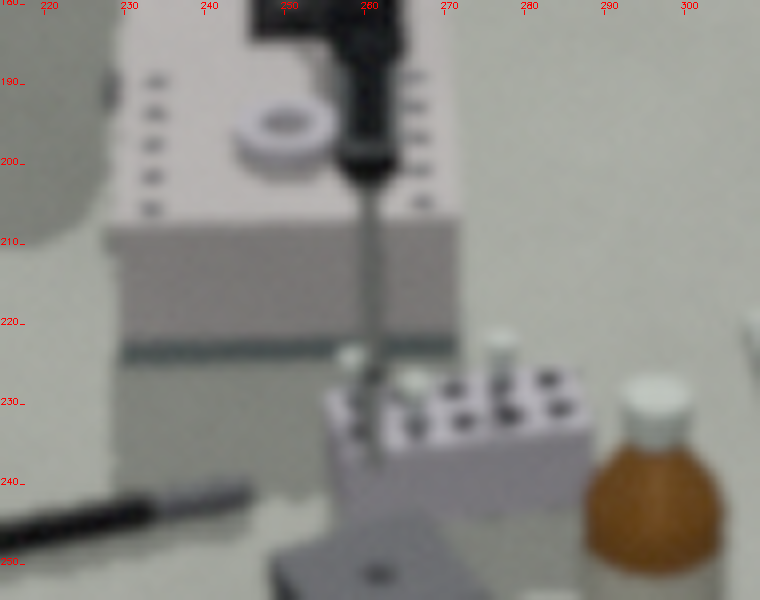

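View pics/top5.png

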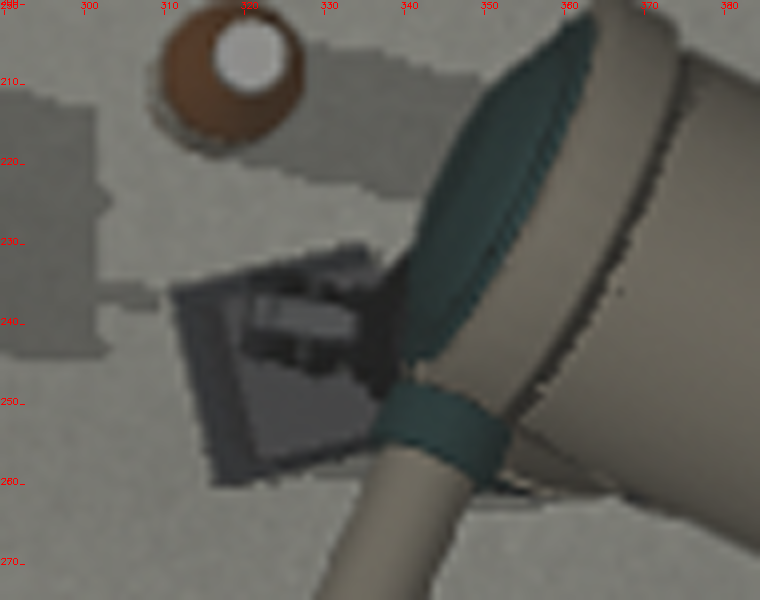

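```bash
python3 - <<'E'
from h import *
d=pickle.load(open("im5.pkl","rb"));c=d["side"]
for z in(.128,.168,.248): print(z,proj(c,[.4871,-.1549,z])[0].round(2))
im=c["color"].astype(int)
for y in range(204,240,3): print(y,[int(v) for v in im[y,254:270].sum(1)])
E
```

```text
0.128 [262.41 237.67]
0.168 [262.15 225.74]
0.248 [261.59 200.77]
204 [542, 545, 543, 531, 490, 408, 303, 287, 373, 473, 525, 538, 507, 465, 471, 517]
207 [464, 462, 459, 456, 439, 394, 320, 302, 364, 430, 441, 442, 436, 425, 418, 424]
210 [356, 358, 358, 356, 351, 331, 300, 290, 310, 345, 355, 362, 359, 363, 361, 359]
213 [354, 354, 358, 361, 354, 329, 297, 289, 298, 330, 350, 355, 355, 357, 356, 359]
216 [356, 355, 357, 354, 349, 333, 294, 287, 302, 325, 351, 358, 359, 357, 356, 360]
219 [355, 349, 353, 353, 351, 336, 305, 286, 297, 334, 353, 354, 353, 356, 358, 358]
222 [268, 265, 273, 291, 303, 309, 296, 282, 264, 250, 252, 259, 249, 251, 256, 257]
225 [333, 340, 351, 406, 463, 438, 349, 282, 264, 292, 342, 362, 374, 371, 357, 351]
228 [386, 398, 420, 418, 380, 331, 280, 273, 313, 358, 386, 439, 493, 501, 490, 459]
231 [376, 395, 459, 496, 435, 328, 285, 299, 365, 453, 477, 431, 387, 390, 466, 524]
234 [378, 359, 349, 378, 354, 281, 255, 287, 380, 478, 516, 461, 357, 342, 437, 514]
237 [377, 351, 325, 348, 378, 368, 336, 305, 311, 350, 371, 370, 364, 363, 361, 363]
```

The probe is out of the stand and hanging vertical: the rod runs from (260.7,204) to (261.6,237) in the side view, parallel to the predicted vertical. The side camera reads about 0.9 px (2.4 mm) low in x relative to the arm, so I'll correct for that. Carrying it over to the bore.

Request:
move_arm --series '[[[0,0.008,0,0,0,0,0.01],[0.001,0.016,0,0,0,0,0.01],[0.002,0.025,0,0,0,0,0.01],[0.002,0.025,0,0,0,0,0.01],[0.002,0.025,0,0,0,0,0.01],[0.002,0.025,0,0,0,0,0.01],[0.002,0.025,0,0,0,0,0.01],[0.002,0.025,0,0,0,0,0.01],[0.002,0.025,0,0,0,0,0.01],[0.002,0.025,0,0,0,0,0.01],[0.002,0.025,0,0,0,0,0.01],[0.002,0.025,0,0,0,0,0.01],[0.001,0.02,0,0,0,0,0.01],[0.001,0.015,0,0,0,0,0.01],[0,0.0044,0,0,0,0,0.01],[0,0,-0.012,0,0,0,0.01],[0,0,-0.012,0,0,0,0.01],[0,0,-0.005,0,0,0,0.01],[0,0,0,0,0,0,0.01],[0,0,0,0,0,0,0.01]]]'

```text
clock: 11.35
position: [0.5103, 0.1581, 0.2493]
ee_rot: [0.0, 0.996, -0.084, -0.0]
contact_force: [0.2, 0.2, -1.2]
width: 0.0234
```

```bash
python3 - <<'E'
from h import *
from rig import manip
s=manip.get_state();print(s["position"],s["ee_rot"],s["contact_force"],s["width"])
d={}
for n,b in(("side",(215,140,80,75)),("top",(170,190,95,75))):
    i=manip.get_image(n);crop(i["color"],*b,8,f"pics/{n}6.png");d[n]=i
pickle.dump(d,open("im6.pkl","wb"))
E
```

```text
[0.51031774 0.15807202 0.2492709 ] [ 1.81399304e-04  9.96489148e-01 -8.37213648e-02 -2.78089270e-04] [ 0.21111707  0.16888639 -1.21997003] 0.0234076603191773
```

View pics/side6.png

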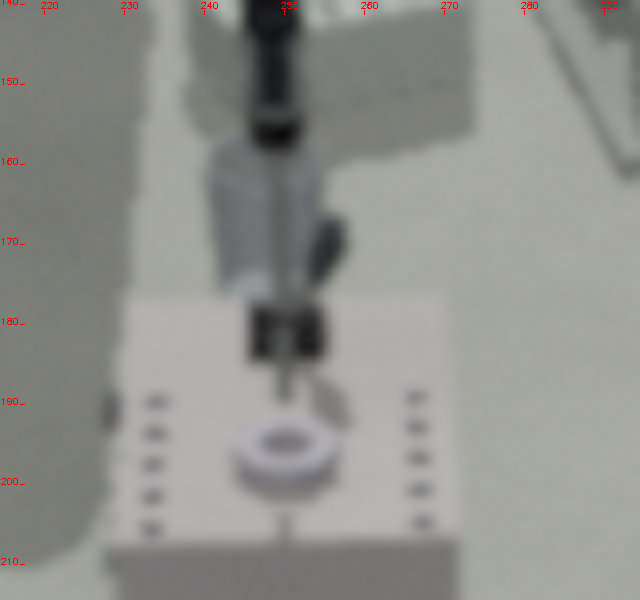

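View pics/top6.png

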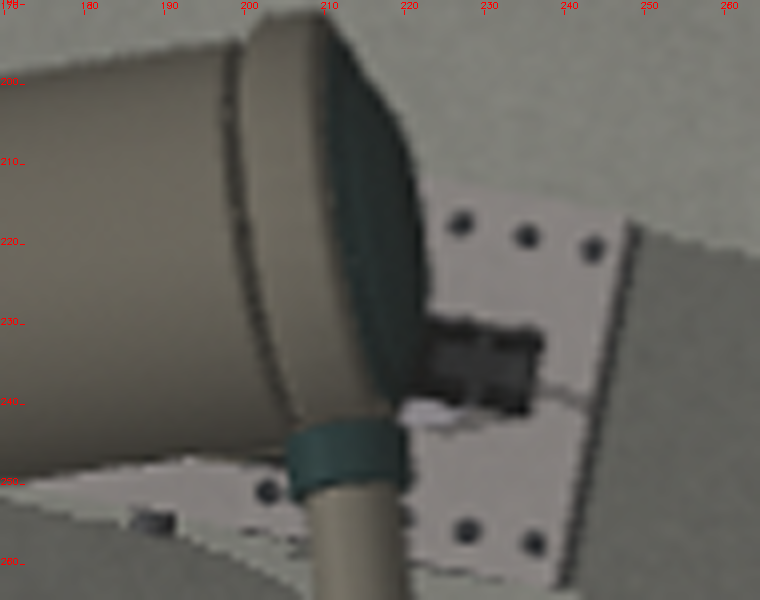

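```bash
python3 - <<'E'
from h import *
d=pickle.load(open("im6.pkl","rb"));c=d["side"]
P=np.array([.5103,.1581,0])
for z in(.08,.0997,.1397,.2193): print(z,proj(c,P+[0,0,z])[0].round(2))
print(proj(c,P+[0.001,0,.08])[0]-proj(c,P+[0,0,.08])[0],proj(c,P+[0,0.001,.08])[0]-proj(c,P+[0,0,.08])[0],proj(c,P+[0,0,.081])[0]-proj(c,P+[0,0,.08])[0])
im=c["color"].astype(int).sum(2)
for y in list(range(158,198,2)): print(y,im[y,240:262].tolist())
print([im[y,249:251].mean() for y in range(180,206)])
# collar rim: brightness mask
E
```

```text
0.08 [251.28 194.55]
0.0997 [251.11 189.42]
0.1397 [250.74 178.8 ]
0.2193 [249.98 156.83]
[ 0.29777779 -0.03439399] [-0.05314333 -0.15221273] [-0.00894788 -0.25901219]
158 [460, 412, 367, 350, 339, 320, 272, 203, 150, 139, 148, 191, 273, 338, 376, 383, 374, 372, 369, 373, 372, 370]
160 [444, 384, 339, 331, 331, 341, 333, 317, 292, 272, 284, 310, 331, 347, 364, 379, 382, 405, 429, 459, 463, 464]
162 [416, 366, 343, 353, 349, 346, 344, 338, 314, 294, 307, 340, 354, 345, 346, 395, 453, 485, 494, 495, 494, 495]
164 [432, 353, 321, 326, 337, 345, 355, 355, 324, 291, 288, 317, 330, 322, 339, 405, 470, 492, 497, 497, 493, 498]
166 [449, 375, 325, 319, 333, 345, 349, 341, 315, 286, 283, 306, 331, 320, 325, 353, 394, 435, 473, 492, 494, 498]
168 [459, 392, 336, 324, 332, 345, 345, 347, 322, 289, 286, 312, 327, 316, 272, 219, 202, 265, 385, 479, 495, 496]
170 [471, 415, 346, 325, 324, 338, 345, 342, 326, 291, 289, 310, 314, 287, 208, 159, 154, 216, 358, 460, 490, 500]
172 [488, 447, 364, 323, 326, 338, 343, 350, 332, 300, 284, 302, 301, 251, 175, 152, 187, 312, 427, 484, 495, 495]
174 [489, 45
[... 1162 characters left out ...]
 532, 535, 533, 494, 435, 402, 393, 397, 419, 457, 506, 527, 510, 492, 511, 529, 532, 532]
196 [534, 534, 527, 507, 487, 506, 517, 494, 448, 414, 407, 414, 435, 480, 517, 512, 480, 478, 524, 536, 538, 540]
[np.float64(176.5), np.float64(211.0), np.float64(224.0), np.float64(232.0), np.float64(244.0), np.float64(297.5), np.float64(349.0), np.float64(372.0), np.float64(377.5), np.float64(400.0), np.float64(463.0), np.float64(515.5), np.float64(523.0), np.float64(474.5), np.float64(397.5), np.float64(362.5), np.float64(410.5), np.float64(482.5), np.float64(462.0), np.float64(398.0), np.float64(367.5), np.float64(375.5), np.float64(415.0), np.float64(481.5), np.float64(468.0), np.float64(455.5)]
```

```bash
cat > ren.py <<'E'
from h import *
from scipy.optimize import least_squares
from scipy.ndimage import gaussian_filter
K=8
def mask(c,polyW,x0,y0,w,h):
    m=np.zeros((h*K,w*K),np.uint8)
    u=(proj(c,polyW)-[x0-.5,y0-.5])*K-.5
    hull=cv2.convexHull(u.astype(np.float32))
    cv2.fillPoly(m,[np.round(hull*16).astype(np.int32)],1,shift=4);return m.astype(float)
def dn(m,s): 
    m=gaussian_filter(m,s*K) if s>0 else m
    return m.reshape(m.shape[0]//K,K,m.shape[1]//K,K).mean((1,3))
th=np.linspace(0,2*np.pi,60,endpoint=False)
def circ(x,y,z,r): return np.c_[x+r*np.cos(th),y+r*np.sin(th),0*th+z]
def fit_bore(c,p0,s0=.8):
    im=c["color"].astype(float).sum(2)
    u=proj(c,[*p0,.08])[0];x0,y0=int(u[0])-10,int(u[1])-10;w=h=21
    sel=dn(mask(c,circ(*p0,.08,.0175),x0,y0,w,h),0)>.99
    I=im[y0:y0+h,x0:x0+w]
    def f(q):
        m=dn(mask(c,circ(q[0],q[1],.08,.011),x0,y0,w,h),abs(q[2]))
        yy,xx=np.mgrid[:h,:w]-10.
        A=np.c_[np.ones(sel.sum()),m[sel],xx[sel],yy[sel]]
        co=np.linalg.lstsq(A,I[sel],rcond=None)[0]
        return (A@co-I[sel])/10
    r=least_squares(f,[*p0,s0],diff_step=2e-3,x_scale=[.002,.002,.2])
    J=r.jac;cov=np.linalg.inv(J.T@J)*(r.fun**2).mean()
    return r.x,np.sqrt(np.diag(cov))[:2],(r.fun**2).mean()**.5*10
E
python3 - <<'E'
from ren import *
d0=pickle.load(open("im0.pkl","rb"));d6=pickle.load(open("im6.pkl","rb"));d3=pickle.load(open("im3.pkl","rb"))
for nm,c in(("top0",d0["top"]),("top3",d3["top"]),("side0",d0["side"]),("side3",d3["side"]),("side6",d6["side"])):
    print(nm,fit_bore(c,(.508,.158)))
# rod tip in im6 side
c=d6["side"];im=c["color"].astype(float).sum(2)
x0,y0,w,h=244,186,12,6
I=im[y0:y0+h,x0:x0+w]
def f(q,full=False):
    m=dn(mask(c,np.r_[circ(q[0],q[1],.0997,.004),circ(q[0],q[1],.13,.004)],x0-4,y0-4,w+8,h+8),.9)[4:-4,4:-4]
    sel=np.zeros((h,w),bool);sel[:,2:9]=True
    sel[:4,7:]=False
    A=np.c_[np.ones(sel.sum()),m[sel]];co=np.linalg.lstsq(A,I[sel],rcond=None)[0]
    return (A@co-I[sel])/10
r=least_squares(f,[.508,.158],diff_step=2e-3,x_scale=[.002,.002]);print("tip side (z .0997)",r.x,(r.fun**2).mean()**.5*10)
E
```

```text
top0 (array([0.5084776 , 0.15851367, 0.40968265]), array([0.00013016, 0.00013427]), np.float64(22.979259743730218))
top3 (array([0.5084088 , 0.15848796, 0.42521166]), array([0.00013568, 0.00013073]), np.float64(23.013895185438162))
side0 (array([0.50639699, 0.15722413, 0.80005165]), array([0.0001726 , 0.00020605]), np.float64(4.413123098864829))
side3 (array([0.50496217, 0.1572527 , 0.76334589]), array([0.00030449, 0.00027557]), np.float64(7.5937482202309505))
side6 (array([0.50636905, 0.15763305, 0.81378025]), array([0.00023649, 0.00022412]), np.float64(5.353485206338117))
tip side (z .0997) [0.50789845 0.16081503] 11.617034360839506
```

```bash
python3 - <<'E'
from ren import *
d5=pickle.load(open("im5.pkl","rb"));d6=pickle.load(open("im6.pkl","rb"));d0=pickle.load(open("im0.pkl","rb"))
def fit_disc(c,p0,z,r,rs,s0=.8):
    im=c["color"].astype(float).sum(2)
    u=proj(c,[*p0,z])[0];x0,y0=int(u[0])-10,int(u[1])-10;w=h=21
    sel=dn(mask(c,circ(*p0,z,rs),x0,y0,w,h),0)>.99;I=im[y0:y0+h,x0:x0+w]
    def f(q):
        m=dn(mask(c,circ(q[0],q[1],z,r),x0,y0,w,h),s0)
        A=np.c_[np.ones(sel.sum()),m[sel]];co=np.linalg.lstsq(A,I[sel],rcond=None)[0];return (A@co-I[sel])/10
    r_=least_squares(f,p0,diff_step=2e-3,x_scale=[.002,.002]);return r_.x,(r_.fun**2).mean()**.5*10
for n,d in(("5",d5),("6",d6)):
    for p in((.486,-.156),(.484,-.153)): print(n,fit_disc(d["side"],p,.08,.005,.015))
im=d5["side"]["color"].astype(int).sum(2);print(im[246:257,254:270])
# top handle disc in im0: dark cap vs body -> right edge; print
im=d0["top"]["color"].astype(int).sum(2);print(im[236:252,326:346])
E
```

```text
5 (array([ 0.48507302, -0.15362948]), np.float64(4.6458790728977775))
5 (array([ 0.48500724, -0.15353076]), np.float64(3.95423483932132))
6 (array([ 0.48499808, -0.15358725]), np.float64(4.118207938009536))
6 (array([ 0.4849805, -0.1536649]), np.float64(4.005870938257844))
[[455 415 367 348 340 339 330 334 335 331 329 334 330 334 328 340]
 [391 367 344 337 335 332 332 336 331 332 330 332 330 334 333 333]
 [349 337 330 338 329 333 335 328 333 329 331 334 327 328 339 333]
 [333 333 334 332 328 329 328 323 323 320 327 336 337 332 328 330]
 [328 328 328 331 329 325 312 286 283 294 309 329 326 330 333 332]
 [334 329 327 333 330 311 280 242 230 252 288 324 334 331 329 332]
 [332 330 332 330 329 317 291 246 235 256 291 327 332 331 332 334]
 [331 332 335 329 331 326 320 303 300 305 322 327 339 336 336 332]
 [328 329 328 331 338 326 330 323 327 328 331 333 334 332 327 329]
 [316 329 331 328 332 331 326 333 333 330 329 332 331 328 335 321]
 [291 323 332 335 332 333 331 336 334 328 329 328 324 312 300 279]]
[[203 209 213 211 211 208 210 210 207 209 208 202 254 292 286 283 280 282
  285 283]
 [2
[... 572 characters left out ...]
 264 269
  274 272]
 [211 201 163 107  93  95 214 137 102 111 109 108 105 106  98 125 265 271
  271 273]
 [211 200 179 115  96  94 138 112 107 109 108 110 108 104 100 110 266 271
  267 274]
 [211 211 178 113  90  98 176 121 107 107 107 106 108 103  94 206 271 271
  273 271]
 [211 211 208 150 101  90 111 110 105 107 109 110 102 104 127 267 274 274
  278 271]
 [211 208 215 211 175 118  88  90 137 124  98 101  91 118 156 250 277 274
  272 274]
 [211 211 211 213 209 205 206 172 171 191 228 176 199 205 204 241 276 273
  273 274]
 [211 210 211 210 212 214 213 207 208 208 215 210 211 209 207 223 271 274
  280 277]
 [208 211 208 209 211 213 211 212 210 208 211 208 210 211 209 206 269 274
  274 277]]
```

The socket, now visible, and the bore are both 80 mm high. Measured in the same side image they are (0.0214, 0.3111) apart, so the arm target above the bore is about (0.509, 0.1565). I'll correct by (-1.3, -1.7) mm and lower.

Request:
move_arm --series '[[[-0.0013,-0.0017,0,0,0,0,0.01],[0,0,0,0,0,0,0.01],[0,0,0,0,0,0,0.01],[0,0,-0.006,0,0,0,0.01],[0,0,-0.008,0,0,0,0.01],[0,0,-0.008,0,0,0,0.01],[0,0,-0.005,0,0,0,0.01],[0,0,0,0,0,0,0.01],[0,0,0,0,0,0,0.01],[0,0,0,0,0,0,0.01]]]'

```text
clock: 12.28
position: [0.5093, 0.1568, 0.2223]
ee_rot: [0.0, 0.997, -0.083, 0.0]
contact_force: [-0.0, -0.5, -1.0]
width: 0.023
```

```bash
python3 - <<'E'
from h import *
from rig import manip
s=manip.get_state();print(s["position"],s["ee_rot"],s["contact_force"],s["width"])
d={}
for n,b in(("side",(225,150,60,60)),("top",(200,210,60,45))):
    i=manip.get_image(n);crop(i["color"],*b,10,f"pics/{n}7.png");d[n]=i
pickle.dump(d,open("im7.pkl","wb"))
im=d["side"]["color"].astype(int).sum(2);print(im[170:202,242:260])
for z in(.08,.1123):print(proj(d["side"],[.509-.0025,.1564,z]))
E
```

```text
[0.50933807 0.15675784 0.22233738] [ 3.52837805e-05  9.96510223e-01 -8.34707689e-02  6.39716222e-05] [-0.04949453 -0.53052075 -0.95792738] 0.023045601065080263
[[347 327 332 340 349 344 325 294 290 307 315 285 201 157 148 223 355 455]
 [355 324 331 335 346 346 325 285 282 302 306 254 188 148 159 240 384 472]
 [367 324 331 339 348 351 324 291 287 301 304 246 173 143 197 311 426 486]
 [370 332 337 363 373 377 350 297 295 315 312 251 172 177 278 390 465 495]
 [387 348 375 411 424 423 384 313 314 348 343 266 195 243 366 452 488 494]
 [404 395 426 449 448 444 399 331 312 342 338 283 260 335 431 480 493 497]
 [438 439 456 453 441 433 394 327 304 318 311 294 342 420 478 497 501 503]
 [491 489 489 451 385 357 338 312 290 287 280 287 347 433 497 517 518 521]
 [520 521 514 445 308 237 253 272 270 261 239 221 274 381 485 522 531 529]
 [529 530 513 443 273 158 200 244 256 235 191 153 195 335 461 516 526 528]
 [532 531 516 439 268 148 184 236 256 211 155 122 157 300 442 510 526 525]
 [532 530 517 446 263 143 179 233 240 184 122 117 152 277 425 502 525 523]
 [530 529 518 440 260 140 170 226 236 16
[... 820 characters left out ...]
25 379 463 507 515 495 459 433 461 509]
 [534 536 531 535 530 494 422 346 300 327 390 450 506 525 508 490 507 529]
 [533 524 524 533 521 469 385 321 294 303 363 434 504 531 509 499 526 535]
 [531 508 488 505 518 494 442 382 328 347 413 475 516 516 478 481 524 537]
 [529 496 450 451 487 506 492 445 392 414 472 498 498 461 425 472 524 536]
 [529 502 446 401 412 442 452 428 398 412 437 439 416 379 399 472 525 535]
 [528 501 439 378 365 379 385 386 373 374 376 364 349 351 386 470 527 536]
 [532 513 471 411 374 363 362 364 361 358 353 352 358 380 423 479 524 534]
 [532 527 508 469 425 399 379 372 374 377 372 376 398 452 496 513 531 537]]
[[250.2422761  194.94386988]]
[[249.93912175 186.48864085]]
```

View pics/side7.png

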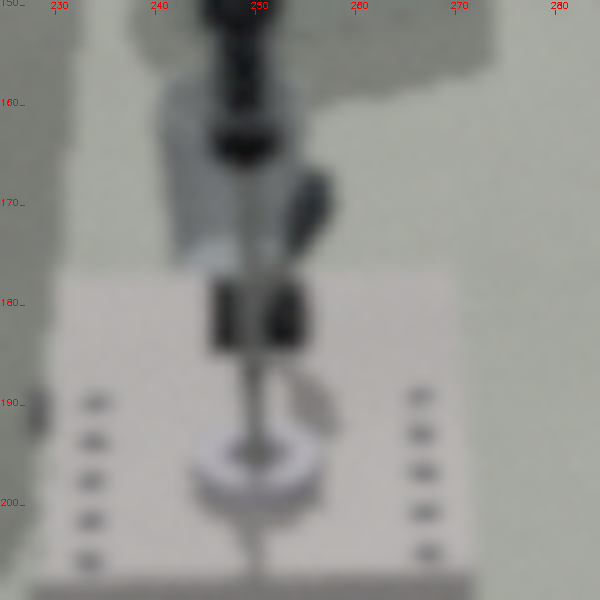

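View pics/top7.png

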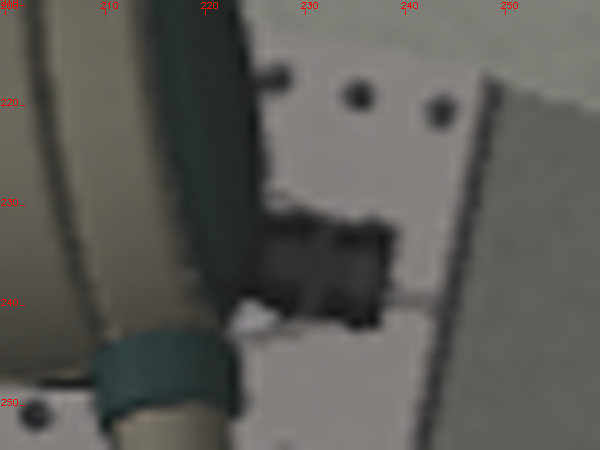

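The rod enters the hole at column 250, with dark hole showing evenly on both sides, and the force reading is unchanged. The ring is at row 187 against a predicted 186.5. Lowering the remaining 32.7 mm.

Request:
move_arm --series '[[[0,0,-0.006,0,0,0,0.01],[0,0,-0.008,0,0,0,0.01],[0,0,-0.008,0,0,0,0.01],[0,0,-0.006,0,0,0,0.01],[0,0,-0.0037,0,0,0,0.01],[0,0,-0.001,0,0,0,0.01],[0,0,0,0,0,0,0.01],[0,0,0,0,0,0,0.01],[0,0,0,0,0,0,0.01]]]'

```text
clock: 13.13
position: [0.5095, 0.1567, 0.19]
ee_rot: [-0.0, 0.997, -0.084, 0.0]
contact_force: [0.8, -0.3, -0.6]
width: 0.0231
```

```bash
python3 - <<'E'
from h import *
from rig import manip
s=manip.get_state();print(s["position"],s["ee_rot"],s["contact_force"],s["moment"],s["width"],abs(s["qd"]).max() if hasattr(s["qd"],"max") else max(map(abs,s["qd"])))
d={}
for n,b in(("side",(225,150,60,60)),("top",(160,190,95,75))):
    i=manip.get_image(n);crop(i["color"],*b,10 if n=="side" else 8,f"pics/{n}8.png");d[n]=i
pickle.dump(d,open("im8.pkl","wb"))
im=d["side"]["color"].astype(int).sum(2);print(im[184:200,242:260])
E
```

```text
[0.50947164 0.15674793 0.18997823] [-5.06830809e-05  9.96506582e-01 -8.35133287e-02  3.90888812e-04] [ 0.7611248  -0.2790251  -0.61482884] [-0.0104802   0.01765193 -0.00153648] 0.023058623121457948 0.002052088830251287
[[529 529 515 447 297 201 206 241 264 242 191 185 223 338 451 511 520 521]
 [527 534 519 477 404 362 336 302 284 292 310 325 355 429 491 518 526 526]
 [530 533 530 513 491 475 439 355 303 333 372 381 417 468 509 522 527 524]
 [530 533 531 527 524 514 473 386 324 386 434 415 407 435 472 502 523 526]
 [532 533 530 528 530 523 487 406 341 417 480 451 400 395 421 472 505 523]
 [533 534 527 532 532 525 497 418 347 421 496 472 405 379 388 422 479 520]
 [531 531 530 531 531 525 497 417 343 418 493 475 413 379 379 401 461 516]
 [530 531 534 531 532 524 498 419 342 398 481 482 429 392 383 394 449 508]
 [534 535 530 531 534 529 500 419 342 387 478 510 480 438 406 398 430 493]
 [533 531 530 532 537 524 486 404 320 356 449 502 516 498 462 438 465 511]
 [535 533 531 536 531 494 422 339 289 303 375 448 505 526 510 490 511 529]
 [533 526 525 535 520 468 374 290 240 272 350 434 504 526 512 501 525 536]
 [530 511 492 506 517 493 439 360 291 332 413 480 518 515 482 481 523 537]
 [528 497 451 451 488 505 490 441 382 415 472 499 498 460 427 470 521 534]
 [530 509 446 400 416 446 446 431 400 416 440 439 416 384 401 474 526 536]
 [529 501 439 381 371 377 390 385 374 376 377 366 345 345 392 471 524 539]]
```

View pics/side8.png

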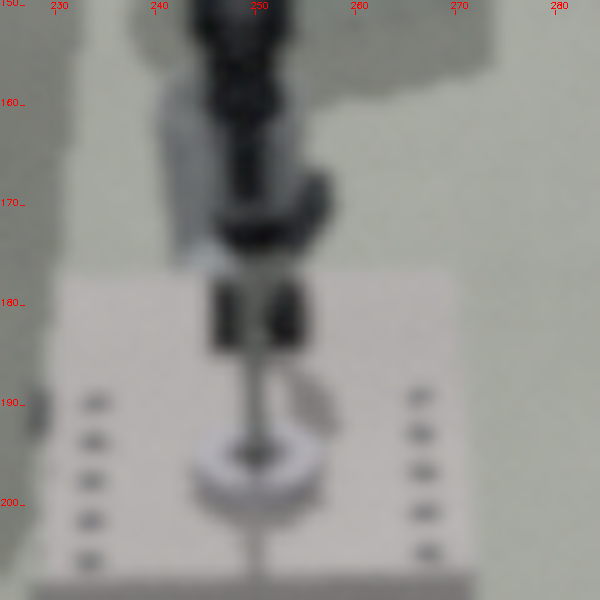

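The ring now sits in the hole mouth at row 195.3, where about 195.5 is expected for its near side at rim level. The rod is at column 250.0 and the hole centre at 250.25. Last check on the bystanders and the toggle before I hand in.

```bash
python3 - <<'E'
from h import *
a=pickle.load(open("im0.pkl","rb"));b=pickle.load(open("im8.pkl","rb"))
D=[]
for n in("side","top"):
    D.append(cv2.absdiff(a[n]["color"],b[n]["color"]).max(2))
cv2.imwrite("pics/diff8.png",cv2.resize(np.vstack([np.where(x>25,255,x).astype(np.uint8) for x in D])[:,:],(400,600)))
cv2.imwrite("pics/side8f.png",b["side"]["color"][:,:,::-1])
E
```

```text
(no output)
```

View pics/diff8.png

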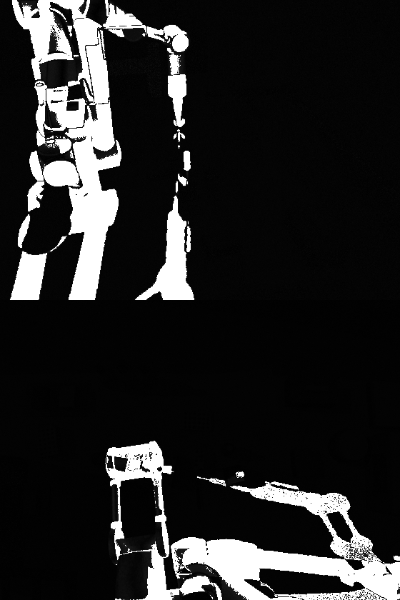

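View pics/side8f.png

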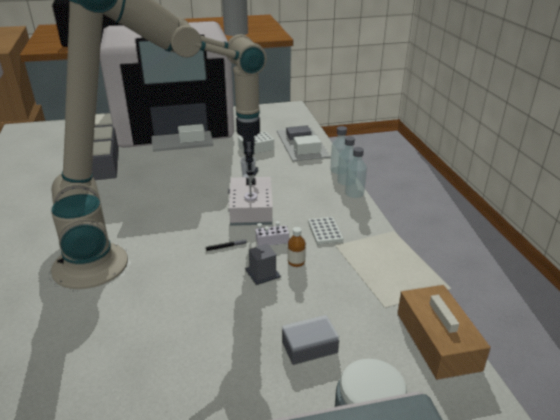

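Only the arm, the probe, the toggle and their shadows have changed since the start. The bystanders are where they were. Handing in.

```bash
python3 - <<'E'
from rig import manip
print(manip.sign_off())
E
```

```text
the job is handed in; nothing more can be done
None
```

I flipped the heater's toggle fully on, then lifted the probe from its stand and lowered it upright into the guide hole. The job was handed in at about 13 s, with the gripper still holding the probe there. The sign-off gave no verdict.

- **Toggle:** after the push, the paddle was within about 1 px of where it should be for fully on.
- **Depth:** by the arm's own position the tip is at 40.4 mm, and 40 mm puts the ring level with the rim. In the side picture the ring is within about 0.2 px (0.7 mm) of rim level.
- **Centring:** in the side picture the rod is within about 1 mm of the hole's centre from side to side. Along the heater's length it is less certain, about 2 mm.
- **No contact:** contact forces stayed at about 1 N with no jump while lowering, and the arm was still.
- **Other items:** a before-and-after picture comparison shows no bystander moved.

**Disagreements:** the side camera read about 2.4 mm low in x compared with the arm, so I worked from the stand-to-hole offset measured in that camera alone. The direct fit of the rod's tip put the hole about 2 mm further toward -y than that offset did. I kept close to the offset result. The top camera could not check the final position because the arm hid the hole.

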